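Walk the heavy waveguide load round to the fence

TASK

Walk the heavy grey block round on the bench top by pushing its corners, until its brass face is square to the steel fence while it still stands well clear of it; then push it home so that the brass face sits flat against the fence, with the block between the two yellow marks, and take the hand away. Only push: do not lift or tip the block, and leave the three small microwave parts nearby where they are.

Things in the scene. Friction and masses are not known exactly. Their poses are not given: they have to be found in the camera images.
- block: Loose grey block, 0.7 to 1 kg: 100 mm (x) by 140 mm (y) by 70 mm tall, on four 4 mm feet 36 mm (x) and 46 mm (y) from its middle. Origin: bench height, centre. x points out of the brass face, an 8 mm plate over a whole long side, seen from above as a gold strip. Starts turned some 60 to 85 degrees anticlockwise from facing the fence, centre 130 to 160 mm before it. Slides at 4 to 10 N; push low.
- face_left (a point): Bottom corner of the block's brass face at block x = +50, y = +70 mm, at bench height.
- face_right (a point): Bottom corner of the block's brass face at block x = +50, y = -70 mm, at bench height.
- fence: Fixed dark steel bar, 320 mm long (y), 55 mm tall, 14 mm thick, with foot and brass stub up to 75 mm behind. Origin: middle of its front face (robot side) at bench height; x points into the fence, away from the robot, y along it. Block home: its x along fence x, its origin at fence x = -50 mm. Yellow marks: inner edges at y = +90 and -90 mm, 20 mm to spare each side of the block.
- blue_section: Bystander: loose blue waveguide section lying on the bench, 118 mm along its y, 42 mm square flanges at its ends. Origin at the centre of its underside.
- wavemeter: Bystander: loose upright aluminium drum with a black cap, 60 mm across, 90 mm tall. Origin at the centre of its underside.
- adapter: Bystander: loose brass adapter, 42 mm square foot, 54 mm tall with a steel connector on top. Origin at the centre of its underside.
There are look-alikes about, which are no part of the job. What is meant by the block is not red or turquoise, and is the larger of those in its own colour.

How it is judged (in metres and radians):
On the way:
1. the block's brass face is square to the fence, within about 9 degrees, while both its corners are still more than 10 mm clear of the fence (angle between the x axis of block and the x axis of fence, either way round below 0.16 rad and x of each of face_left, face_right in the frame of fence below -0.01 m), for 0.2 s.
At the end, for the whole second after the job is handed in: Both corners of the brass face are within 4 mm of the fence, the block's centre is within 22 mm of the fence's middle along the fence (so it stands between the yellow marks), and it stands flat and at rest on the bench (x of each of face_left, face_right in the frame of fence above -0.004 m and y of block in the frame of fence between -0.022 and 0.022 m and height (world z) of block below 0.004 m and angle between block's own z axis and vertical below 0.03 rad and linear speed of block below 0.01 m/s and angular speed of block below 0.05 rad/s); the robot touches nothing.
It fails at once if the block is lifted more than 8 mm or tipped more than 6 degrees (height (world z) of block above 0.008 m or angle between block's own z axis and vertical above 0.105 rad).
It fails at once if the blue section is moved more than 15 mm (distance of blue_section from where it was at the start of the episode above 0.015 m).
It fails at once if the wavemeter is moved more than 15 mm (distance of wavemeter from where it was at the start of the episode above 0.015 m).
It fails at once if the adapter is moved more than 15 mm (distance of adapter from where it was at the start of the episode above 0.015 m).
It also fails if it takes over 58 s, if anything falls off the work surface, if the arm or the gripper's body presses on something with over 40 N, if the wrist force passes 120 N, or if a joint passes its speed limit or range.

ROBOT

A 6-joint arm with a two-finger parallel gripper is mounted at the origin on the work surface. World frame = base frame: x ahead of the robot, y to its left, z up, the work surface at z = 0. Lengths are in mm, angles in rad, forces in N, time in s.
With the tool pointing down it reaches from about 275 to 825 mm from the base axis. Payload 4.9 kg.
Tool frame: the origin (TCP) lies on the centre line of the jaws, within the pads' length; the fingertips stand 8 mm ahead of it and the grasp point (between the pads) lies 11 mm behind it; z points along the fingers, y is the line along which they close (so a half turn about z gives the same grasp; the last joint's range is limited). The gripper opens to 85 mm and grips with 20 to 120 N. Pads are 22 mm wide; open, the fingers measure 114 mm over their backs; the gripper's body (76 mm by 85 mm) begins 54 mm behind the grasp point. The pads swing forward as they close: fully open they stand 13 mm farther back than shut.
Start: joints at [-1.448, 0.326, -0.193, 1.052, 0, 1.437], TCP at [139.704, -531.979, 239.281] pointing down, gripper open.
Joint ranges: [-2.65, 2.65], [-0.97, 1.79], [-1.3, 1.35], [-1.93, 2.1], [-1.47, 1.37], [-3.14, 3.14]. Speed limits (rad/s): [2.57, 2.57, 3.14, 3.14, 3.14, 3.14].

INTERFACE

Orientations are given as a rotation vector (axis times angle).
In Python, from cell import manip gives the robot as it stands.
- The arm moves only by the tool servo_tool, never from a script. Its arguments are lists of equal length, an entry for each row: "travel": the shift along the tool's x, y, z as a fraction of full scale, a list of three; "turn": the turn, a rotation vector about the tool's x, y, z as a fraction of full scale, a list of three; "grip": the finger opening in mm, from 0 to 85.4. A call has 1 to 12 rows; each row shifts and turns the commanded pose from where the row before left it, along the tool's axes as they then stand; what a row does not reach is not made up. Full scale, the value 1, is 50 mm for a shift and 0.08 rad for a turn. A row lasts 1/10 s, in which the tool goes at most 50 mm and 8.59 degrees, less where a joint would pass 70% of its speed; a pose out of reach is approached as far as the arm can. A call with a number of a shift or a turn outside -1 to 1 is refused whole. A call with a gripper value outside its range is refused whole. The fingers move at their own pace and stop on an object; "squeeze" is the grip in N (left out, the last holds). Time passes only in rows, so rows that do not move let the fingers close. It gives the time, the measured TCP pose, the force, the opening and the grip force at its end, in the units of the state.
- manip.observe(): the state, without advancing time (a new reading comes with each control period).
- manip.get_image(name): name is "side" or "top"; returns the picture (480x640x3 uint8, blue, green, red); there is no depth.
- manip.camera_info(name): a dict with "fov_y" (degrees; the focal length in pixels is half the picture's height over the tangent of half this angle, whatever the lens; pixels are square), "cx", "cy" (the principal point, pixels), "distortion" ([k1, k2, p1, p2, k3] as OpenCV has them; the pictures are not rectified), "rvec" (rotation vector, rad) and "tvec" (3), from world to camera coordinates, as OpenCV has them. Camera axes: x right, y down, z forward; pixel columns grow to the right and rows downward; lengths in mm; the calibration is good to about 2 mm. A picture is of the moment at which its call begins. camera_info takes no time and is no camera call.
- manip.job_done(): hands the job in; it is judged then, once.
The state is a dict: "clock": time; "qpos": joint angles; "dq": joint speeds; "joint_torque": joint torques, N m; "tcp_pos": TCP position; "ee_rot": TCP orientation; "contact_force": force on the tool from outside, world axes, zero at the start; "wrist_torque": the same for the moment, N m; "grip_width": opening from 0.0 (shut) to 1.0 (fully open); "gripper_force": force on a finger pad.
Only numpy, scipy, OpenCV 4.12 (cv2) and the standard library are available. Lean on these libraries where they do the work, as an engineer would, in place of code of your own. Each camera call takes 0.05 s, during which the arm holds its last target. There are 200 camera calls.

## Working session

There is one attempt and no reset: what is moved stays moved. The work goes in short steps, Python scripts to look and compute and a tool call to move; the robot and the scene stay as the last step left them, time stands still between calls to the robot, and variables do not carry over. Pictures are saved under pics/ and viewed, at most 10 in all, crops included, and the job is handed in when it is done.

Besides the shell and the picture viewer there is one more tool, called as a command line: name --argument value ..., lists and objects as JSON in quotes. servo_tool: Moves the arm, as the interface text tells. Its arguments: {"type":"object","properties":{"travel":{"type":"array","items":{"type":"array","items":{"type":"number","minimum":-1,"maximum":1}}},"turn":{"type":"array","items":{"type":"array","items":{"type":"number","minimum":-1,"maximum":1}}},"grip":{"type":"array","items":{"type":"number"}},"squeeze":{"type":"number"}},"required":["travel","turn","grip"]}

```bash
mkdir -p pics; cat > h.py <<'E'
import numpy as np, cv2
from cell import manip
def cam(n):
    c=manip.camera_info(n); f=240/np.tan(np.radians(c["fov_y"])/2)
    K=np.array([[f,0,c["cx"]],[0,f,c["cy"]],[0,0,1.]])
    return K,np.array(c["distortion"],float),np.array(c["rvec"],float),np.array(c["tvec"],float)
def ray(n,uv,z=0):
    K,d,r,t=cam(n); R=cv2.Rodrigues(r)[0]
    p=cv2.undistortPoints(np.array(uv,float).reshape(-1,1,2),K,d).reshape(-1,2)
    o=-R.T@t; w=np.c_[p,np.ones(len(p))]@R
    z=np.broadcast_to(z,(len(p),))
    return o+w*((z-o[2])/w[:,2])[:,None]
def proj(n,P):
    K,d,r,t=cam(n); return cv2.projectPoints(np.array(P,float).reshape(-1,1,3),r,t,K,d)[0].reshape(-1,2)
def snap(n,f):
    im=manip.get_image(n); cv2.imwrite("pics/"+f,im); return im
E
python3 - <<'E'
from h import *
snap("top","t0.png");snap("side","s0.png")
for n in("top","side"):
    c=manip.camera_info(n);print(c); K,d,r,t=cam(n);print(-cv2.Rodrigues(r)[0].T@t)
s=manip.observe();print(s["clock"],s["ee_rot"],s["tcp_pos"])
E
```

```text
{'fov_y': 48.38505391146926, 'cx': 314.3393997536285, 'cy': 247.45840031178915, 'distortion': array([-0.04131342,  0.        ,  0.        ,  0.        ,  0.        ]), 'rvec': array([ 2.17146882, -2.18128949,  0.13836343]), 'tvec': array([ 22.98054669, 531.2789992 , 955.09095593])}
[ 427.03388678   41.07059776 1005.45486232]
{'fov_y': 49.273674208945955, 'cx': 315.9890907947257, 'cy': 244.74253107825004, 'distortion': array([-0.06439532,  0.        ,  0.        ,  0.        ,  0.        ]), 'rvec': array([ 2.07826614, -0.02693213,  0.05135898]), 'tvec': array([-533.17667721,   61.57154396,  879.62430247])}
[ 490.17079391 -759.52785535  494.62851453]
0.1 [-3.11418739e+00 -4.02067847e-01 -6.08872355e-06] [ 139.64058567 -531.45352619  238.58744617]
```

View pics/t0.png

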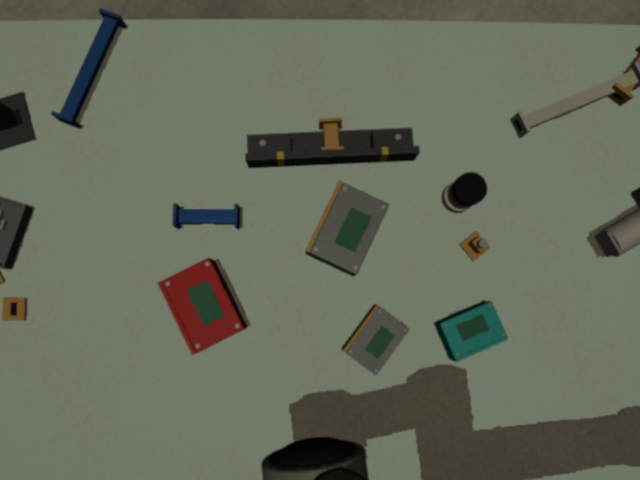

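View pics/s0.png

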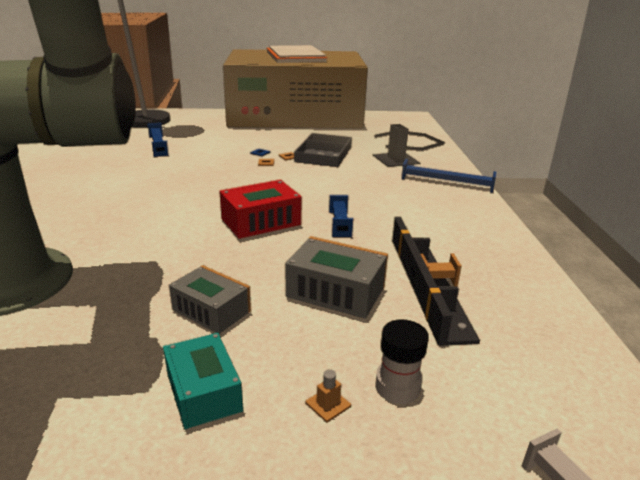

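The top view shows four blocks: large grey at (348,228), small grey at (376,340), red at (203,306) and turquoise at (471,330). I choose the large grey one, whose gold strip runs along its left edge. The fence front is near (332,160). The bystanders are the blue section (207,216), wavemeter (465,190) and adapter (475,246).

```bash
python3 - <<'E'
import cv2
im=cv2.imread("pics/t0.png")[110:285,235:500]
im=cv2.convertScaleAbs(im,alpha=1.6,beta=15)
cv2.imwrite("pics/c0.png",cv2.resize(im,None,fx=3,fy=3,interpolation=cv2.INTER_CUBIC))
E
```

```text
(no output)
```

View pics/c0.png

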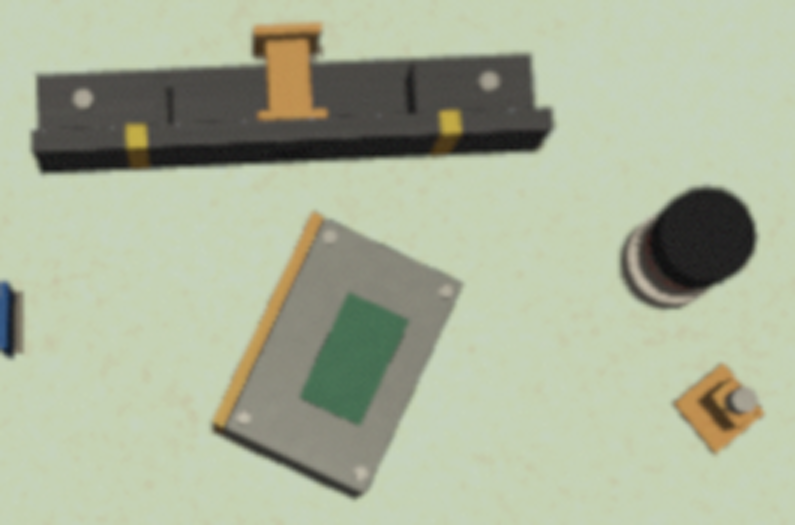

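The crop confirms it: the grey block has its gold strip on the left, with top corners at crop (316,212), (463,283), (362,490) and (216,425). The fence's bottom front edge runs from (43,172) to (539,150).

```bash
cat >> h.py <<'E'
def rect(w,h,c,a):
    R=np.array([[np.cos(a),-np.sin(a)],[np.sin(a),np.cos(a)]]); 
    return np.array([[w,h],[w,-h],[-w,-h],[-w,h]])/2@R.T+c
E
python3 - <<'E'
from h import *
F=lambda L:[(235+(x+.5)/3-.5,110+(y+.5)/3-.5) for x,y in L]
fb=ray("top",F([(43,172),(539,150)]),0);ft=ray("top",F([(34,152),(552,129)]),55)
print("fence bot",fb.round(1),np.linalg.norm(fb[0]-fb[1]),"top",ft.round(1),np.linalg.norm(ft[0]-ft[1]))
for f in(fb,ft):
    d=f[0]-f[1];print("mid",f.mean(0).round(1),"yaw",np.degrees(np.arctan2(-d[0],d[1])))
b=ray("top",F([(216,425),(316,212),(463,283),(362,490)]),70)
print(b.round(1),[np.linalg.norm(b[i]-b[(i+1)%4]).round(1) for i in range(4)])
print("c",b.mean(0).round(1)); 
v=(b[0]-b[2]+b[1]-b[3]); print("face dir",np.degrees(np.arctan2(v[1],v[0])))
d=b[0]-b[1]+b[3]-b[2];print("long",np.degrees(np.arctan2(d[1],d[0])))
print("adapter",ray("top",F([(718,408)]),5),"drum cap",ray("top",F([(706,237)]),90))
print("drum base",ray("top",F([(665,268)]),8))
print("blue right end", ray("top",[(241,216)],20),"small grey",ray("top",[(376,306),(408,328),(375,374),(343,350)],50))
E
```

```text
fence bot [[ 690.4  144.8    0. ]
 [ 705.  -175.     0. ]] 320.0543520120477 top [[ 688.4  144.6   55. ]
 [ 703.  -171.5   55. ]] 316.5244067317498
mid [697.7 -15.1   0. ] yaw 2.6177429124469946
mid [695.7 -13.4  55. ] yaw 2.6437335904454873
[[ 520.1   35.    70. ]
 [ 647.5  -25.1   70. ]
 [ 604.4 -112.2   70. ]
 [ 481.6  -50.3   70. ]] [np.float64(140.9), np.float64(97.1), np.float64(137.6), np.float64(93.6)]
c [563.4 -38.1  70. ]
face dir 64.66446037997943
long 154.0032184336528
adapter [[ 536.22918486 -283.85275934    5.        ]] drum cap [[ 628.01326192 -253.05177544   90.        ]]
drum base [[ 625.83683941 -252.10787232    8.        ]]
blue right end [[591.67076419 156.80080352  20.        ]] small grey [[ 423.61118298  -88.41185063   50.        ]
 [ 384.22637913 -144.96982355   50.        ]
 [ 304.2325947   -84.70448416   50.        ]
 [ 346.57180019  -28.61023325   50.        ]]
```

servo_tool --travel '[[0,0,0],[0,0,0],[0,0,0],[0.57,-0.71,0],[0.57,-0.71,0],[0.57,-0.71,0],[0.57,-0.71,0],[0.57,-0.71,0],[0.57,-0.71,0],[0.57,-0.71,0],[0.57,-0.71,0],[0,0,0]]' --turn '[[0,0,0.88],[0,0,0.88],[0,0,0.88],[0,0,0],[0,0,0],[0,0,0],[0,0,0],[0,0,0],[0,0,0],[0,0,0],[0,0,0],[0,0,0]]' --grip '[0,0,0,0,0,0,0,0,0,0,0,0]'

```text
clock: 1.3
tcp_pos: [356.3, -233.5, 239.1]
ee_rot: [-3.138, -0.084, -0.0]
contact_force: [-1.1, -0.0, -0.5]
grip_width: 0.002
gripper_force: 0.0
```

servo_tool --travel '[[0.58,-0.69,0],[0.58,-0.69,0],[0.58,-0.69,0],[0.58,-0.69,0],[0,0,0.9],[0,0,0.9],[0,0,0.9],[0,0,0.9],[0,0,0.45],[0,0,0.2],[0,0,0.1],[0,0,0]]' --turn '[[0,0,0],[0,0,0],[0,0,0],[0,0,0],[0,0,0],[0,0,0],[0,0,0],[0,0,0],[0,0,0],[0,0,0],[0,0,0],[0,0,0]]' --grip '[0,0,0,0,0,0,0,0,0,0,0,0]'

```text
clock: 2.5
tcp_pos: [464.5, -95.3, 22.1]
ee_rot: [3.141, 0.071, 0.001]
contact_force: [-0.9, 0.3, -0.2]
grip_width: -0.002
gripper_force: 0.0
```

servo_tool --travel '[[0.1,-0.14,0.14],[0.1,-0.14,0],[0.1,-0.14,0],[0.06,-0.14,0],[0.06,-0.14,0],[0.06,-0.14,0],[0.06,-0.14,0],[0.06,-0.14,0],[0.06,-0.14,0],[0,0,0]]' --turn '[[0,0,0],[0,0,0],[0,0,0],[0,0,0],[0,0,0],[0,0,0],[0,0,0],[0,0,0],[0,0,0],[0,0,0]]' --grip '[0,0,0,0,0,0,0,0,0,0]'

```text
clock: 3.5
tcp_pos: [495.3, -29.1, 15.0]
ee_rot: [-3.14, -0.074, -0.003]
contact_force: [-0.6, -0.1, -0.5]
grip_width: 0.003
gripper_force: 0.0
```

```bash
python3 - <<'E'
from h import *
im=snap("top","t1.png")[110:310,235:500]
snap("side","s1.png")
im=cv2.convertScaleAbs(im,alpha=1.6,beta=15)
cv2.imwrite("pics/c1.png",cv2.resize(im,None,fx=3,fy=3,interpolation=cv2.INTER_CUBIC))
E
```

```text
(no output)
```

View pics/c1.png

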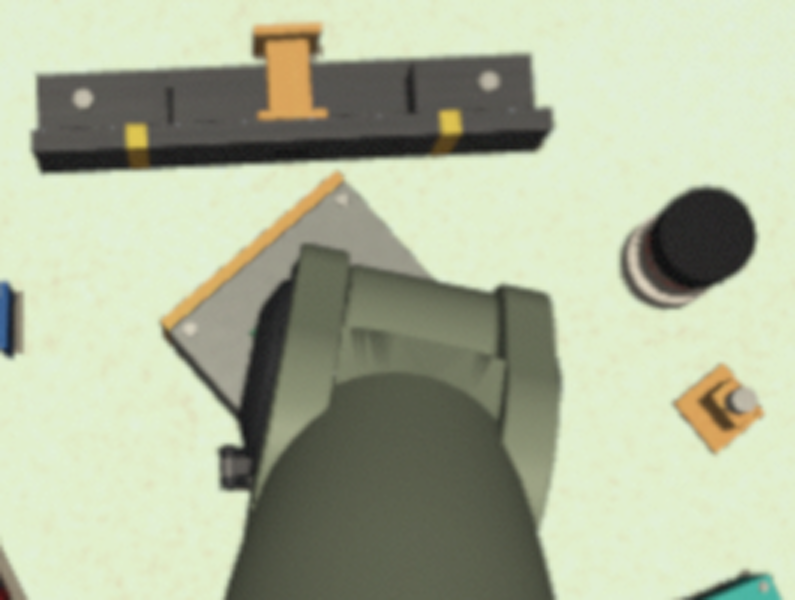

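The block has turned and its brass face top now runs from crop (162,322) to (339,172). Next I compute its pose in the fence frame.

```bash
cat >> h.py <<'E'
FO=np.array([697,-15]);FA=np.radians(2.6)
def tof(p):
    c,s=np.cos(FA),np.sin(FA); return (np.atleast_2d(p)[:,:2]-FO)@np.array([[c,-s],[s,c]])
def blk(L,z=70,ox=235,oy=110,k=3):
    b=tof(ray("top",[(ox+(x+.5)/k-.5,oy+(y+.5)/k-.5) for x,y in L],z))
    d=b[0]-b[1]; a=np.arctan2(-d[0],d[1]); n=np.array([np.cos(a),np.sin(a)])
    print("left",b[0].round(1),"right",b[1].round(1),"len",np.linalg.norm(d).round(1),"yaw",np.degrees(a).round(1),"c",(b.mean(0)-50*n).round(1))
    print("tool",tof(manip.observe()["tcp_pos"]).round(1),manip.observe()["clock"])
E
python3 - <<'E'
from h import *
blk([(162,322),(339,172)])
E
```

```text
left [-111.9   86.8] right [-26.2 -23. ] len 139.3 yaw 38.0 c [-108.4    1.1]
tool [[-202.3   -5.5]] 3.6
```

servo_tool --travel '[[0.09,-0.12,0],[0.09,-0.12,0],[0.09,-0.12,0],[0.09,-0.12,0],[0.09,-0.12,0],[0.09,-0.08,0],[0.09,-0.08,0],[0.09,-0.08,0],[0.09,-0.08,0],[0,0,0]]' --turn '[[0,0,0],[0,0,0],[0,0,0],[0,0,0],[0,0,0],[0,0,0],[0,0,0],[0,0,0],[0,0,0],[0,0,0]]' --grip '[0,0,0,0,0,0,0,0,0,0]'

```text
clock: 4.6
tcp_pos: [533.9, 18.3, 14.9]
ee_rot: [-3.14, -0.073, -0.003]
contact_force: [-0.8, 0.5, 0.2]
grip_width: 0.0
gripper_force: 0.0
```

```bash
cat >> h.py <<'E'
def crop(f):
    im=snap("top","r"+f)[110:310,235:500]
    im=cv2.convertScaleAbs(im,alpha=1.6,beta=15)
    cv2.imwrite("pics/"+f,cv2.resize(im,None,fx=3,fy=3,interpolation=cv2.INTER_CUBIC))
E
python3 -c "from h import *; crop('c2.png')"
```

```text
(no output)
```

View pics/c2.png

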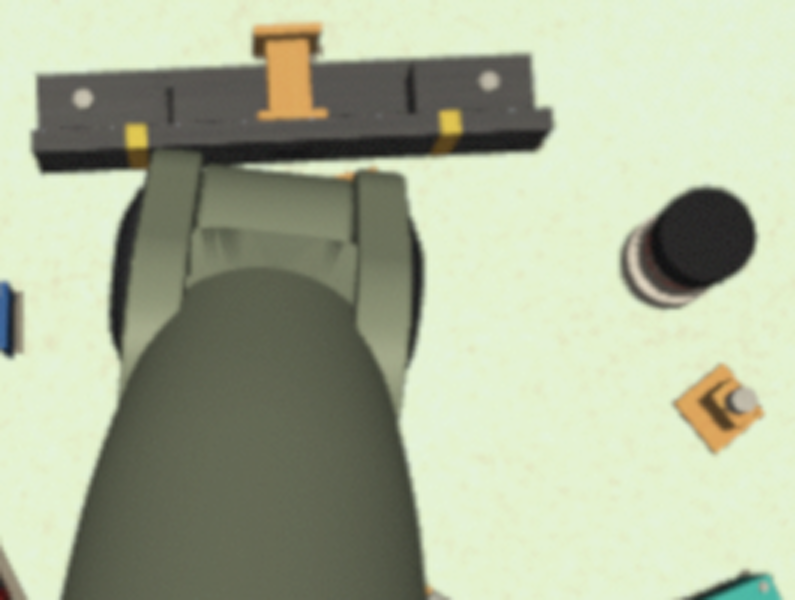

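The arm hides the block here; I back off, lift, and go to the left side.

servo_tool --travel '[[-0.3,0.1,0],[0,0,-0.9],[0,0,-0.9],[0,0,-0.9],[0.5,-0.5,0],[0.5,-0.5,0],[0.5,-0.5,0],[0.5,-0.5,0],[0,0,0]]' --turn '[[0,0,0],[0,0,0],[0,0,0],[0,0,0],[0,0,0],[0,0,0],[0,0,0],[0,0,0],[0,0,0]]' --grip '[0,0,0,0,0,0,0,0,0]'

```text
clock: 5.55
tcp_pos: [617.3, 112.1, 150.4]
ee_rot: [-3.133, -0.094, -0.008]
contact_force: [0.6, -0.1, -0.1]
grip_width: 0.002
gripper_force: 0.0
```

```bash
python3 -c "from h import *; crop('c3.png');snap('side','s3.png')"
```

```text
(no output)
```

View pics/c3.png

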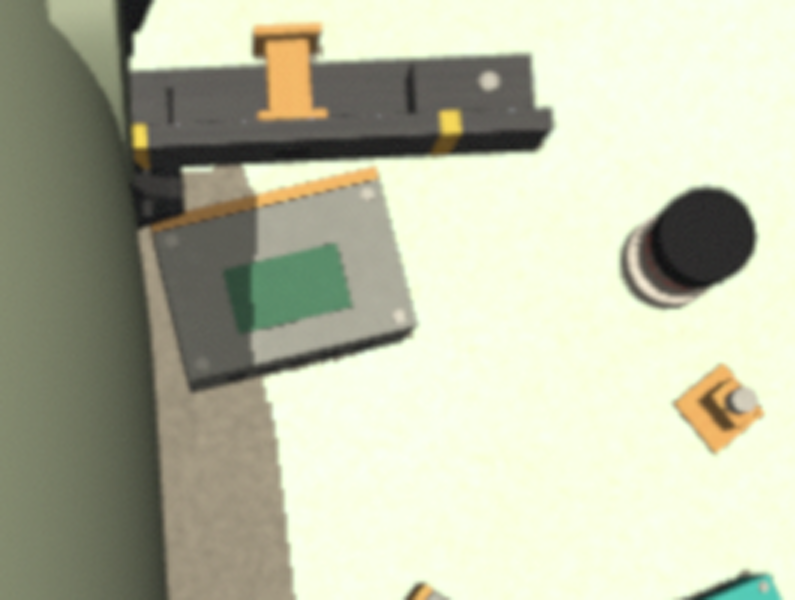

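The brass edge runs from (151,228) to (376,169). The back corners are at (414,325) and (190,381).

```bash
python3 -c "
from h import *
blk([(151,228),(376,169)]);blk([(190,381),(414,325)])"
```

```text
left [-55.1  90.7] right [-25.3 -45.3] len 139.3 yaw 12.3 c [-89.  12.]
tool [[-77.2 128.6]] 5.65
left [-147.7   72. ] right [-120.8  -62.1] len 136.7 yaw 11.4 c [-183.3   -4.9]
tool [[-77.2 128.6]] 5.65
```

servo_tool --travel '[[0.06,0,0.9],[0,0,0.9],[0,0,0.5],[0,0,0.3],[0,0,0.1],[0,0.2,0],[0,0.2,0],[0,0.15,0],[0,0.1,0],[0,0.1,0],[0,0.1,0],[0,0,0]]' --turn '[[0,0,0],[0,0,0],[0,0,0],[0,0,0],[0,0,0],[0,0,0],[0,0,0],[0,0,0],[0,0,0],[0,0,0],[0,0,0],[0,0,0]]' --grip '[0,0,0,0,0,0,0,0,0,0,0,0]'

```text
clock: 6.85
tcp_pos: [620.8, 69.1, 16.8]
ee_rot: [-3.132, -0.09, -0.007]
contact_force: [1.8, 6.5, 2.6]
grip_width: -0.004
gripper_force: 0.0
```

servo_tool --travel '[[0,0.1,0],[0,0.1,0],[0,0,0],[0,-0.4,0],[0,-0.2,0],[0,0,0]]' --turn '[[0,0,0],[0,0,0],[0,0,0],[0,0,0],[0,0,0],[0,0,0]]' --grip '[0,0,0,0,0,0]'

```text
clock: 7.45
tcp_pos: [617.9, 88.9, 15.5]
ee_rot: [-3.135, -0.092, -0.001]
contact_force: [-0.6, -0.5, 0.8]
grip_width: 0.0
gripper_force: 0.0
```

```bash
python3 -c "from h import *; crop('c4.png')"
```

```text
(no output)
```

View pics/c4.png

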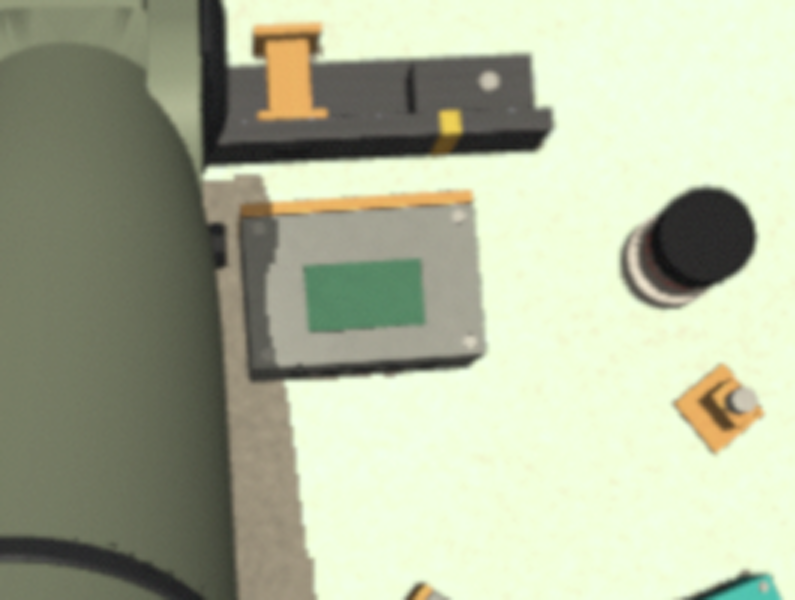

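The block looks square now, with the brass edge from (241,208) to (471,193), but it has shifted to the right.

```bash
python3 -c "
from h import *
blk([(241,208),(471,193)]);print(tof(ray('top',[(235+x/3,110+y/3) for x,y in [(250,375),(483,357)]],70)))"
```

```text
left [-45.4  36.7] right [ -42.5 -101.4] len 138.1 yaw 1.2 c [-94.  -33.4]
tool [[-74.3 106.6]] 7.5
[[-146.5146861    35.96620204]
 [-142.4301043  -102.37233629]]
```

servo_tool --travel '[[0,0,-0.9],[0,0,-0.9],[0,0,-0.9],[-0.08,0.95,0],[-0.08,0.95,0],[-0.08,0.95,0],[-0.08,0.95,0],[-0.08,0.95,0],[0,0,0]]' --turn '[[0,0,0],[0,0,0],[0,0,0],[0,0,0],[0,0,0],[0,0,0],[0,0,0],[0,0,0],[0,0,0]]' --grip '[0,0,0,0,0,0,0,0,0]'

```text
clock: 8.4
tcp_pos: [611.0, -158.1, 148.6]
ee_rot: [-3.138, -0.076, -0.001]
contact_force: [0.5, 0.4, -0.2]
grip_width: -0.0
gripper_force: 0.0
```

```bash
python3 -c "
from h import *
s=manip.observe();print(s['qpos'],tof(s['tcp_pos']))"
```

```text
[-3.71181241e-01  5.42366848e-01 -9.50438023e-02  9.33529439e-01
  2.31858798e-03  2.72182395e+00] [[ -92.40165612 -139.05320821]]
```

servo_tool --travel '[[0,0,0],[0,0,0],[0,0,0],[0,0,0],[0,0,0],[0,0,0],[0,0,0],[0,0,0],[0,0,0],[0,0,0],[0,0,0],[0,0,0]]' --turn '[[0,0,-0.98],[0,0,-0.98],[0,0,-0.98],[0,0,-0.98],[0,0,-0.98],[0,0,-0.98],[0,0,-0.98],[0,0,-0.98],[0,0,-0.98],[0,0,-0.98],[0,0,-0.98],[0,0,-0.98]]' --grip '[0,0,0,0,0,0,0,0,0,0,0,0]'

```text
clock: 9.6
tcp_pos: [611.1, -151.0, 148.4]
ee_rot: [-2.752, -1.505, -0.003]
contact_force: [0.3, -0.7, 0.7]
grip_width: -0.001
gripper_force: 0.0
```

servo_tool --travel '[[0,0,0],[0,0,0],[0,0,0],[0,0,0],[0,0,0],[0,0,0],[0,0,0],[0,0,0],[0,0,0]]' --turn '[[0,0,-0.98],[0,0,-0.98],[0,0,-0.98],[0,0,-0.98],[0,0,-0.98],[0,0,-0.98],[0,0,-0.98],[0,0,-0.98],[0,0,0]]' --grip '[0,0,0,0,0,0,0,0,0]'

```text
clock: 10.5
tcp_pos: [611.1, -151.0, 148.4]
ee_rot: [-2.158, -2.278, -0.005]
contact_force: [-1.0, 0.1, 0.1]
grip_width: -0.0
gripper_force: 0.0
```

```bash
python3 -c "
from h import *
s=manip.observe();print(s['clock'],s['ee_rot'],tof(s['tcp_pos']),s['tcp_pos'][2])
R=cv2.Rodrigues(np.array(s['ee_rot']))[0];print(R[:2,0],'tool x in world')"
```

```text
10.5 [-2.15807559 -2.27752302 -0.00527051] [[ -91.98249122 -131.96675364]] 148.40396722739223
[-0.05381795  0.99853711] tool x in world
```

servo_tool --travel '[[0,-0.04,0.9],[0,0,0.9],[0,0,0.5],[0,0,0.3],[0,0,0.06],[0.2,0,0],[0.12,0,0],[0.1,0,0],[0.1,0,0],[0.1,0,0],[0.1,0,0],[0,0,0]]' --turn '[[0,0,0],[0,0,0],[0,0,0],[0,0,0],[0,0,0],[0,0,0],[0,0,0],[0,0,0],[0,0,0],[0,0,0],[0,0,0],[0,0,0]]' --grip '[0,0,0,0,0,0,0,0,0,0,0,0]'

```text
clock: 11.7
tcp_pos: [608.7, -114.5, 17.3]
ee_rot: [-2.16, -2.281, -0.007]
contact_force: [0.7, -3.0, 1.4]
grip_width: -0.001
gripper_force: 0.0
```

servo_tool --travel '[[0.09,0,0],[0.08,0,0],[0.03,0,0],[0,0,0],[-0.5,0,0],[0,0,-0.9],[0,0,-0.9],[0,0,-0.9],[0,0,0]]' --turn '[[0,0,0],[0,0,0],[0,0,0],[0,0,0],[0,0,0],[0,0,0],[0,0,0],[0,0,0],[0,0,0]]' --grip '[0,0,0,0,0,0,0,0,0]'

```text
clock: 12.6
tcp_pos: [612.8, -130.6, 158.5]
ee_rot: [2.155, 2.276, 0.016]
contact_force: [1.0, -0.4, 0.2]
grip_width: 0.003
gripper_force: 0.0
```

```bash
python3 -c "from h import *; crop('c5.png')"
```

```text
(no output)
```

View pics/c5.png

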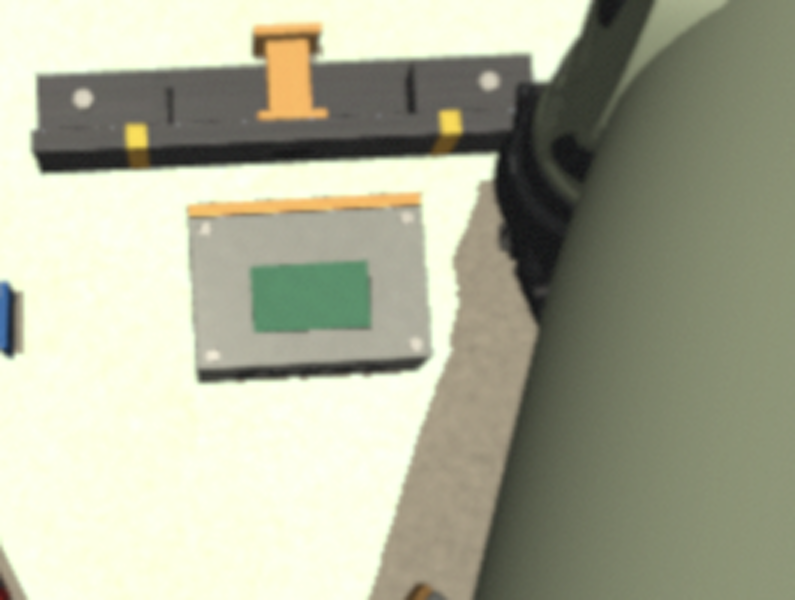

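The block is still square, with the brass edge from (188,208) to (420,196).

```bash
python3 -c "
from h import *
blk([(188,207),(421,196)]);print(tof(ray('top',[(235+x/3,110+y/3) for x,y in [(199,370),(430,357)]],70)))
# yellow marks centre top-front edge
print(tof(ray('top',[(235+x/3,110+y/3) for x,y in [(137,148),(450,133)]],55)))"
```

```text
left [-43.4  68.2] right [-43.  -71.2] len 139.4 yaw 0.1 c [-93.2  -1.6]
tool [[ -91.  -111.1]] 12.65
[[-142.10087446   65.80409163]
 [-140.92875995  -70.91673961]]
[[ -2.44249618  96.81142586]
 [ -1.61065215 -94.34258639]]
```

servo_tool --travel '[[0.73,-0.6,0],[0.73,-0.6,0],[0.73,-0.6,0],[0,0,0],[0,0,0],[0,0,0],[0,0,0],[0,0,0],[0,0,0],[0,0,0],[0,0,0],[0,0,0]]' --turn '[[0,0,0],[0,0,0],[0,0,0],[0,0,0.98],[0,0,0.98],[0,0,0.98],[0,0,0.98],[0,0,0.98],[0,0,0.98],[0,0,0.98],[0,0,0.98],[0,0,0.98]]' --grip '[60,60,60,60,60,60,60,60,60,60,60,60]'

```text
clock: 13.85
tcp_pos: [511.3, -24.7, 150.0]
ee_rot: [-2.811, -1.387, -0.001]
contact_force: [0.9, 0.8, 0.1]
grip_width: 0.704
gripper_force: 0.0
```

servo_tool --travel '[[0,0,0],[0,0,0],[0,0,0],[0,0,0],[0,0,0],[0,0,0],[0,0,0],[0,0,0],[0,0,0],[0,0,0],[0,0,0],[0,0,0]]' --turn '[[0,0,0.98],[0,0,0.98],[0,0,0.98],[0,0,0.98],[0,0,0.98],[0,0,0.98],[0,0,0.98],[0,0,0.98],[0,0,0.98],[0,0,0.98],[0,0,0.98],[0,0,0]]' --grip '[60,60,60,60,60,60,60,60,60,60,60,60]'

```text
clock: 15.05
tcp_pos: [511.4, -24.8, 150.1]
ee_rot: [-3.134, -0.09, 0.003]
contact_force: [-0.0, -0.5, 0.2]
grip_width: 0.703
gripper_force: 0.0
```

```bash
python3 -c "
from h import *
s=manip.observe();print(s['clock'],tof(s['tcp_pos']),s['tcp_pos'][2])
R=cv2.Rodrigues(np.array(s['ee_rot']))[0];print(np.degrees(np.arctan2(R[1,0],R[0,0])),R[:,2])"
```

```text
15.05 [[-185.81500173   -1.40130406]] 150.1213657159329
3.306518931244646 [-0.0022532   0.0065652  -0.99997591]
```

servo_tool --travel '[[0,0,0.9],[0,0,0.9],[0,0,0.5],[0,0,0.3],[0,0,0.1],[0.4,0,0],[0.15,0,0],[0.1,0,0],[0.1,0,0],[0.1,0,0],[0.1,0,0],[0.1,0,0]]' --turn '[[0,0,0.15],[0,0,0],[0,0,0],[0,0,0],[0,0,0],[0,0,0],[0,0,0],[0,0,0],[0,0,0],[0,0,0],[0,0,0],[0,0,0]]' --grip '[60,60,60,60,60,60,60,60,60,60,60,60]'

```text
clock: 16.25
tcp_pos: [561.0, -22.2, 15.7]
ee_rot: [-3.135, -0.071, 0.011]
contact_force: [-8.0, -0.8, 1.6]
grip_width: 0.702
gripper_force: 0.0
```

servo_tool --travel '[[0.1,0,0],[0.1,0,0],[0.06,0,0],[0,0,0]]' --turn '[[0,0,0],[0,0,0],[0,0,0],[0,0,0]]' --grip '[60,60,60,60]'

```text
clock: 16.65
tcp_pos: [575.1, -21.6, 15.7]
ee_rot: [-3.135, -0.072, 0.008]
contact_force: [-5.5, 0.1, -0.7]
grip_width: 0.704
gripper_force: 0.0
```

```bash
python3 -c "
from h import *
s=manip.observe();print(s['clock'],tof(s['tcp_pos']),s['tcp_pos'][2],s['contact_force'])"
```

```text
16.65 [[-122.08986513   -1.09510281]] 15.739278000319109 [-5.46758474  0.08375253 -0.71101981]
```

servo_tool --travel '[[0.06,0,0],[0.06,0,0],[0.06,0,0],[0,0,0]]' --turn '[[0,0,0],[0,0,0],[0,0,0],[0,0,0]]' --grip '[60,60,60,60]'

```text
clock: 17.05
tcp_pos: [581.2, -21.3, 15.3]
ee_rot: [-3.135, -0.072, 0.016]
contact_force: [-11.3, -1.7, 4.1]
grip_width: 0.708
gripper_force: 0.0
```

servo_tool --travel '[[0.04,0,0],[0,0,0]]' --turn '[[0,0,0],[0,0,0]]' --grip '[60,60]'

```text
clock: 17.25
tcp_pos: [581.1, -21.2, 15.0]
ee_rot: [-3.136, -0.072, 0.022]
contact_force: [-16.3, -1.2, 6.7]
grip_width: 0.701
gripper_force: 0.0
```

servo_tool --travel '[[0.03,0,0],[0,0,0]]' --turn '[[0,0,0],[0,0,0]]' --grip '[60,60]'

```text
clock: 17.45
tcp_pos: [580.9, -21.1, 14.8]
ee_rot: [-3.136, -0.072, 0.027]
contact_force: [-20.7, -2.0, 10.6]
grip_width: 0.702
gripper_force: 0.0
```

servo_tool --travel '[[-0.1,0,0],[-0.3,0,0],[-0.8,0,0],[-0.8,0,0],[0,0,-0.9],[-0.8,0,-0.5],[-0.8,0.4,0],[-0.8,0.5,0],[-0.5,0.8,0],[-0.3,0.9,0],[0,0,0]]' --turn '[[0,0,0],[0,0,0],[0,0,0],[0,0,0],[0,0,0],[0,0,0],[0,0,0],[0,0,0],[0,0,0],[0,0,0],[0,0,0]]' --grip '[60,60,60,60,60,60,60,60,60,60,60]'

```text
clock: 18.55
tcp_pos: [336.3, -168.9, 86.7]
ee_rot: [-3.14, -0.057, -0.005]
contact_force: [0.7, 0.4, 0.7]
grip_width: 0.702
gripper_force: 0.0
```

```bash
python3 -c "from h import *; crop('c6.png');snap('side','s6.png')"
```

```text
(no output)
```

View pics/c6.png

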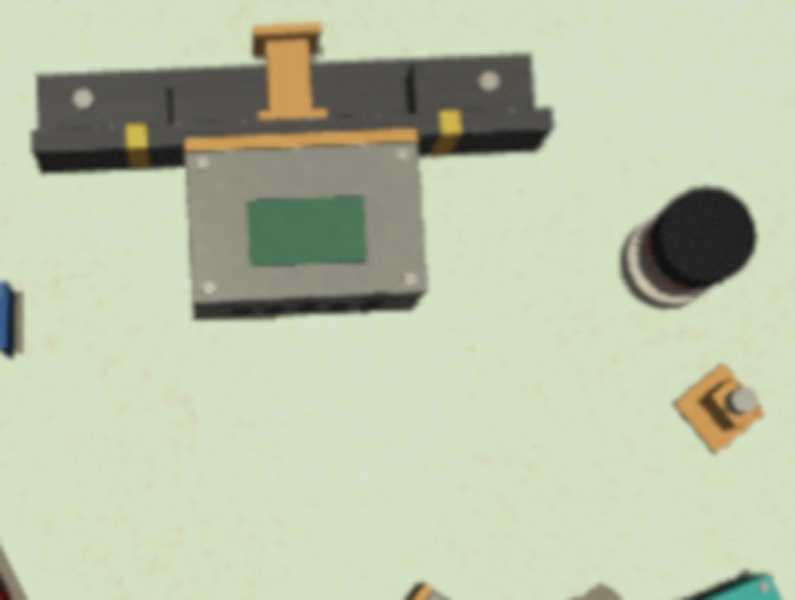

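The brass edge from (185,140) to (417,129) overlies the fence's top front edge, centred between the marks. The bystanders haven't moved.

```bash
python3 -c "
from h import *
for z in (66,70,74): blk([(185,140),(417,129)],z)
print(tof(ray('top',[(235+x/3,110+y/3) for x,y in [(34,152),(552,129)]],55)))
im=cv2.imread('pics/s6.png')[190:350,240:500]
cv2.imwrite('pics/c7.png',cv2.resize(cv2.convertScaleAbs(im,alpha=1.3),None,fx=3,fy=3,interpolation=cv2.INTER_CUBIC))"
```

```text
left [-1.3 68. ] right [ -0.7 -72.1] len 140.1 yaw 0.2 c [-51.   -2.2]
tool [[-367. -133.]] 18.65
left [-2.4 68.1] right [ -1.8 -71.5] len 139.5 yaw 0.2 c [-52.1  -1.9]
tool [[-367. -133.]] 18.65
left [-3.5 68.1] right [ -3.  -70.9] len 138.9 yaw 0.2 c [-53.2  -1.6]
tool [[-367. -133.]] 18.65
[[  -2.01620296  159.2922417 ]
 [  -1.77808856 -157.21851779]]
```

View pics/c7.png

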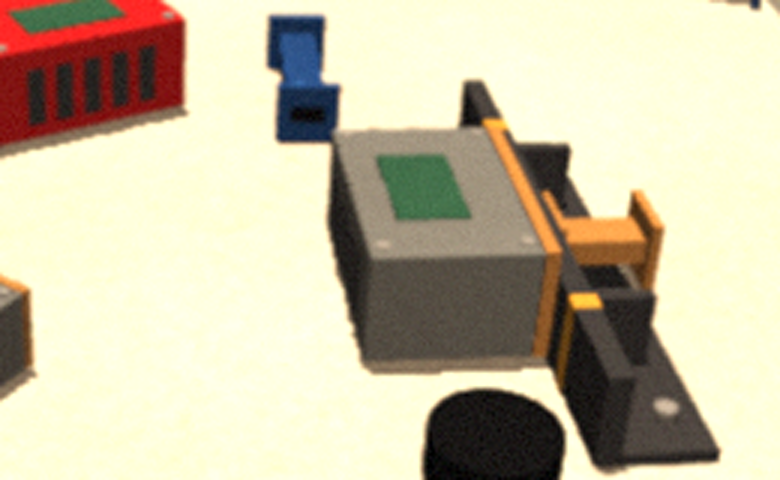

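The side crop shows the brass face, from (490,128) to (545,355), against the fence with no visible gap. The block is flat and sits between the marks, and the hand is well clear.

```bash
python3 -c "
from cell import manip
print(manip.job_done())"
```

```text
the job is handed in; nothing more can be done
None
```

I squared the block about 43 mm clear of the fence, pushed its brass face home flat between the yellow marks (about 2 mm off centre), took the hand clear and handed the job in at about 19 s; no verdict was returned.

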